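Clear the tile cutter's bed and hold its fence's index plunger open

TASK

A workmate wants to swing the tile cutter's fence round to another angle: first put the two broken tile offcuts (white and green) lying on the cutter's bed into the grey waste tub, leaving everything else where it lies. Then take the black knob of the fence's spring-loaded index plunger, pull it straight up as far as it will go, and finish while still holding it there, so that its pin stays clear of the hole.

Things in the scene. Friction and masses are not known exactly. Their poses are not given: they have to be found in the camera images.
- cutter: Rail tile cutter bolted to the table: red base 340 (its x) by 520 (its y), flat dark rubber bed 38 above the table. Origin at table level under the middle of the bed; x points away from the robot, y along the rails towards the fence end. The near wing of the bed, x = -166..-16, is open from above.
- rail_mid (a point): Point on the cutter midway between its two chrome rails, 100 above the table, at mid length. The rails run along the cutter's y over x = -27..27, tops 108 above the table, between red end posts (70 wide, 120 high) at y = -242 and 242.
- carriage (a point): Middle of the cutter's scoring carriage, parked at the end away from the fence (cutter x = 0, y = -172), 68 by 70, its top 140 above the table; its handle slants up from it along the centre line to y = -340, 215 above the table. It does not move.
- fence_mid (a point): Middle of the fence's top edge, 57 above the table: an aluminium straightedge 308 long (cutter x = -154..154), 12 thick, across the bed at y = 182. The plunger's pin locks it; with the pin out it turns stiffly (about 4 N sideways at the knob).
- plunger_knob (a point): Centre, half-way up, of the plunger's round black knob (orange dot on top): 30 diameter, 18 high, axis vertical; at rest its top is 103, its underside 85 above the table. On the near part of the fence, at x = -125, y = 215 in the cutter's frame. Below it: neck 19 diameter, threaded sleeve 21 diameter (to 77 above the table), 40 x 50 lug, top 52 above the table.
- plunger (a joint): How far the plunger is pulled up, m: 0 = pin seated, 0.015 = fully up, on its stop. The spring pulls it back down: 3.6 N at 0, 8 N at 0.015; it has no catch and drops back if let go. The pin is clear of the bed above 0.011.
- plunger_pin_tip (a point): Lower end of the plunger's 10 diameter pin; at rest 11 below the bed surface, in its hole.
- seat_hole (a point): Mouth of the hole the pin sits in, level with the bed surface, z up.
- offcut_white_center (a point): White-glazed tile offcut with clay-coloured edges, lying flat on the near wing of the cutter's bed (either one may lie nearer the fence); 74 long along its x, 34 wide along its y, 10 thick, one end (+x) broken and narrower; about 55 g. This point is the middle, half-way up, of its full-width part (59 long, straight parallel sides 34 apart): grip it here across y.
- offcut_green_center (a point): Green-glazed tile offcut with clay-coloured edges, lying flat on the near wing of the cutter's bed (either one may lie nearer the fence); 60 long along its x, 42 wide along its y, 10 thick, one end (+x) broken and narrower; about 55 g. This point is the middle, half-way up, of its full-width part (48 long, straight parallel sides 42 apart): grip it here across y.
- offcut_white: The same white offcut: origin at the centre of its underside, axes as above.
- offcut_green: The same green offcut: origin at the centre of its underside, axes as above.
- tub: Grey open waste tub that does not move, at the right of the cutter, 300 (its x) by 230 (its y), 110 high, walls and floor 5, a few old blue and clay-coloured offcuts on its floor up to 14 high; origin at table level under its centre.
- blue_tile: Whole blue tile, 98 x 98 x 10, flat on the far wing of the cutter's bed; origin at the centre of its underside. Leave it.
- pencil: Flat red carpenter's pencil, 112 x 13 x 7, on the far wing of the bed; origin near its middle. Leave it.
- tile_stack: Stack of five white tiles, 148 x 148 x 51, on the table to the left; origin at the centre of its underside. Leave it.
- nippers: Tile nippers with red handles, 200 long, 80 wide, 18 high, on the table between the robot and the cutter; origin near mid length, on the table. Leave it.
- grout_float: Green grout float with a wooden handle, 240 x 95 x 70 high, on the table to the left; origin at the centre of its underside. Leave it.
- sealer_jar: Clear jar with a white lid, 84 across, 110 high, on the table behind the tub; origin at the centre of its underside. Leave it.
There are look-alikes about, which are no part of the job. What is shaped like the offcut_white but pink or yellow is not meant.

How it is judged (in metres and radians):
On the way, in this order (a step that is already met when the one before it is completed fails the run):
1. both offcuts lie in the tub, let go (x of offcut_white_center in the frame of tub between -0.145 and 0.145 m and y of offcut_white_center in the frame of tub between -0.11 and 0.11 m and z of offcut_white_center in the frame of tub between 0 and 0.085 m and contact force between the fingers and offcut_white below 0.1 N and linear speed of each of offcut_white, offcut_green below 0.05 m/s and x of offcut_green_center in the frame of tub between -0.145 and 0.145 m and y of offcut_green_center in the frame of tub between -0.11 and 0.11 m and z of offcut_green_center in the frame of tub between 0 and 0.085 m and contact force between the fingers and offcut_green below 0.1 N), for 0.2 s.
2. the plunger is pulled fully up by the fingers (value of joint plunger above 0.012 m and z of plunger_pin_tip in the frame of seat_hole above 0.001 m and contact force between the fingers and plunger above 3 N), for 0.4 s.
At the end, for the whole second after the job is handed in: Both offcuts lie at rest inside the tub (below its rim, within its walls), and the robot's fingers still hold the plunger pulled up by more than 12 of its 15 mm, the pin's tip above the mouth of its hole, through the last second (all of step 1 and all of step 2); the arm keeps its last pose, push and grip.
It fails at once if the blue tile, the pencil, the tile stack, the nippers, the grout float or the sealer jar is moved more than 30 mm (distance of any of blue_tile, pencil, tile_stack, nippers, grout_float, sealer_jar from where it was at the start of the episode above 0.03 m).
It also fails if it takes over 69 s, if anything falls off the work surface, if the arm or the gripper's body presses on something with over 40 N, if the wrist force passes 120 N, or if a joint passes its speed limit or range.

ROBOT

A 6-joint arm with a two-finger parallel gripper is mounted at the origin on the work surface. World frame = base frame: x ahead of the robot, y to its left, z up, the work surface at z = 0. Lengths are in m, angles in degrees, forces in N, time in s.
With the tool pointing down it reaches from about 0.4 to 0.825 m from the base axis. Payload 7 kg.
Tool frame: the origin (TCP) lies at the very end of the fingers, on their centre line; the grasp point (between the pads) lies 19 mm behind it; z points along the fingers, y is the line along which they close (so a half turn about z gives the same grasp; the last joint's range is limited). The gripper opens to 88 mm and grips with 3 to 60 N. Pads are 19 mm wide; open, the fingers measure 130 mm over their backs; the gripper's body (78 mm by 193 mm) begins 47 mm behind the grasp point.
Start: joints at [81.881, 20.546, 0.682, 0, -70.136, -16.507], TCP at [0.281, 0.614, 0.227] pointing down, gripper open.
Joint ranges: [-176.03, 176.03], [-82.01, 121.73], [-58.28, 71.71], [-173.87, 95.51], [-174.79, -0.11], [-173.66, 173.66]. Speed limits (degrees/s): [136.94, 136.94, 172.46, 180, 180, 180].

INTERFACE

Orientations are given as [roll, pitch, yaw] about the fixed x, y, z axes, in that order (R = Rz(yaw) Ry(pitch) Rx(roll)).
In Python, from plant import ctrl gives the robot as it stands.
- The arm moves only by the tool carry_out, never from a script. Its argument "deltas" is a list that holds one entry, the list of rows, each a list of 5 numbers: the shift along the tool's x, y, z scaled (see below), then the turn about the tool's z scaled (see below), then the opening, from -1 (shut) to 1 (fully open). A call has 1 to 5 rows; each row is the pose to reach, as a shift and turn from the pose commanded when the call began, along the tool's axes at that moment, turning the shorter way round; what a row does not reach only later rows make up. The controller multiplies each number of a shift by 20 cm and each number of a turn by 2 pi rad. A row lasts 1/10 s, in which the tool goes at most 50 mm and 8.59 degrees, less where a joint would pass 70% of its speed; a pose out of reach is approached as far as the arm can. A call with a number of a shift or a turn outside -1 to 1 is refused whole. A call with a gripper value outside its range is refused whole. The fingers move at their own pace and stop on an object; the grip force is fixed at half the most. Time passes only in rows, so rows that repeat a pose let the fingers close. It gives the time, the measured TCP pose, the force, the opening and the grip force at its end, in the units of the state.
- ctrl.get_obs(): the state, without advancing time (a new reading comes with each control period).
- ctrl.snapshot(name): name is "side" or "top"; returns a dict with "color" (384x512x3 uint8, red, green, blue), "camera_matrix" (3x3 intrinsics, pixels), "R" (3x3) and "t" (3): a world point X has camera coordinates R X + t. Camera axes: x right, y down, z forward; pixel columns grow to the right and rows downward; lengths in m; the calibration is good to about 2 mm. A picture is of the moment at which its call begins. There is no depth.
- ctrl.close_job(): hands the job in; it is judged then, once.
Trained networks look in a picture, given as the dict that the camera call returned (one of the last four; its "shot" number tells which), for a name from the list of things; names that differ only in an ending like _2 or _b are one class to them, and where a whole thing is asked for, a point or a joint stands for the part that bears it (a point fixed in the world has none). Each returns a list of dicts, best first, with "p" (0 to 1); they miss things now and then, are a little off and sometimes report something else, mostly with a low value. They report only what shows in the picture. A call takes as long as a camera call. They do not tell look-alikes from the thing itself.
- ctrl.search_frame(picture, name): "centre" ([column, row] in pixels, amid what is visible of it).
- ctrl.silhouettes(picture, name): "mask" (384x512 bool, what is visible of it) and "centre" ([column, row] in pixels, amid what is visible of it).
- ctrl.spot_point(picture, name): "centre" ([column, row] in pixels: a listed point, or the origin of a listed thing).
The state is a dict: "clock": time; "joint_pos": joint angles; "qvel": joint speeds; "tau": joint torques, N m; "tool_pos": TCP position; "orientation": TCP orientation; "force": force on the tool from outside, world axes, zero at the start; "moment": the same for the moment, N m; "opening": finger opening in m; "gripper_force": force on a finger pad.
Only numpy, scipy, OpenCV 4.12 (cv2) and the standard library are available. Lean on these libraries where they do the work, as an engineer would, in place of code of your own. Each camera call takes 0.05 s, during which the arm holds its last target. There are 200 camera calls.

## Working session

There is one attempt and no reset: what is moved stays moved. The work goes in short steps, Python scripts to look and compute and a tool call to move; the robot and the scene stay as the last step left them, time stands still between calls to the robot, and variables do not carry over. Pictures are saved under pics/ and viewed, at most 10 in all, crops included, and the job is handed in when it is done.

Besides the shell and the picture viewer there is one more tool, called after ">>>" by a JSON object that holds its "name" and its "arguments", one argument or row to a line. carry_out: Moves the arm, as the interface text tells. Its arguments: {"type":"object","properties":{"deltas":{"type":"array"}},"required":["deltas"]}

```bash
mkdir -p pics; cat > h.py <<'E'
import numpy as np, cv2
from plant import ctrl
def ray(s,px):
    K,R,t=map(np.array,(s["camera_matrix"],s["R"],s["t"]))
    d=R.T@np.linalg.solve(K,[px[0],px[1],1]); return -R.T@t,d
def atz(s,px,z):
    o,d=ray(s,px); return o+d*(z-o[2])/d[2]
def proj(s,X):
    c=np.array(s["R"])@np.array(X)+np.array(s["t"]); p=np.array(s["camera_matrix"])@c; return p[:2]/p[2]
def tri(s1,p1,s2,p2):
    o1,d1=ray(s1,p1);o2,d2=ray(s2,p2)
    A=np.stack([d1,-d2],1); k=np.linalg.lstsq(A,o2-o1,rcond=None)[0]
    a=o1+k[0]*d1;b=o2+k[1]*d2; return (a+b)/2,np.linalg.norm(a-b)
def save(s,n): cv2.imwrite("pics/"+n,s["color"][...,::-1])
E
python3 - <<'E'
from h import *
np.set_printoptions(precision=4,suppress=True)
T=ctrl.snapshot("top");S=ctrl.snapshot("side");save(T,"t0.png");save(S,"s0.png")
im=np.vstack([T["color"],S["color"]])
print(ctrl.get_obs())
for s in(T,S): print(-np.array(s["R"]).T@s["t"])
Z=dict(cutter=0,rail_mid=.1,fence_mid=.057,carriage=.1,plunger_knob=.094,seat_hole=.038,offcut_white_center=.043,offcut_green_center=.043,offcut_white=.038,offcut_green=.038,tub=0)
for n,z in Z.items():
    for nm,s in(("T",T),("S",S)):
        for r in ctrl.spot_point(s,n)[:3]: print(n,nm,round(r["p"],2),np.array(r["centre"]),atz(s,r["centre"],z))
E
```

```text
{'clock': 0.1, 'joint_pos': array([ 81.8799,  20.589 ,   0.6385,  -0.0191, -70.1365, -16.5069]), 'qvel': array([ 0.0725, -0.1449,  0.0174,  0.035 , -0.0424, -0.0119]), 'tau': array([ -0.0014, -58.4164,  29.3751,   7.0155,   0.0102,  -0.0001]), 'tool_pos': array([0.2811, 0.6132, 0.2257]), 'orientation': array([179.9115,  -0.0075, -24.6335]), 'force': array([0.3552, 0.2488, 0.087 ]), 'moment': array([-0.0021,  0.0363,  0.0232]), 'gripper_force': 0.0, 'opening': 0.08738299405945107}
[0.4964 0.0689 1.1722]
[0.2094 0.7854 0.8131]
cutter T 0.63 [270.4 169.5] [0.6346 0.0425 0.    ]
rail_mid T 0.72 [271.  169.3] [0.6234 0.0431 0.1   ]
rail_mid S 0.15 [150.6 336.5] [0.5377 0.5641 0.1   ]
fence_mid T 0.79 [202.6 175.4] [0.6113 0.2387 0.057 ]
carriage T 0.93 [328.4 160.5] [ 0.6476 -0.1162  0.1   ]
carriage S 0.38 [248.8 136.1] [ 0.6473 -0.1788  0.1   ]
plunger_knob T 0.66 [123.5 264.6] [0.3626 0.4483 0.094 ]
plunger_knob T 0.42 [192.2 220. ] [0.484  0.2611 0.094 ]
plunger_knob S 0.27 [321.3 138.8] [ 0.4074 -0.2721  0.094 ]
seat_hole T 0.83 [196.  219.8] [0.4839 0.26   0.038 ]
seat_hole T 0.23 [267.9 172.4] [0.6216 0.0508 0.038 ]
offcut_white_center T 0.51 [334.4 203.4] [ 0.5302 -0.1419  0.043 ]
offcut_white_center T 0.5 [297.6 256.8] [ 0.3767 -0.0339  0.043 ]
offcut_white_center T 0.48 [339.4 256. ] [ 0.3786 -0.1544  0.043 ]
offcut_green_center T 0.59 [255.6 213. ] [0.5031 0.0869 0.043 ]
offcut_white T 0.8 [334.9 258.7] [ 0.3703 -0.1423  0.038 ]
offcut_white T 0.65 [292.2 258.6] [ 0.3711 -0.0187  0.038 ]
offcut_white T 0.48 [328.5 204. ] [ 0.5287 -0.1256  0.038 ]
offcut_green T 0.77 [256.5 211.3] [0.508  0.0843 0.038 ]
offcut_green T 0.57 [203.9 174.7] [0.6153 0.2378 0.038 ]
tub T 0.69 [418.6 237.4] [ 0.4287 -0.4017  0.    ]
tub S 0.81 [320.3 139.5] [ 0.4357 -0.404   0.    ]
```

View pics/t0.png

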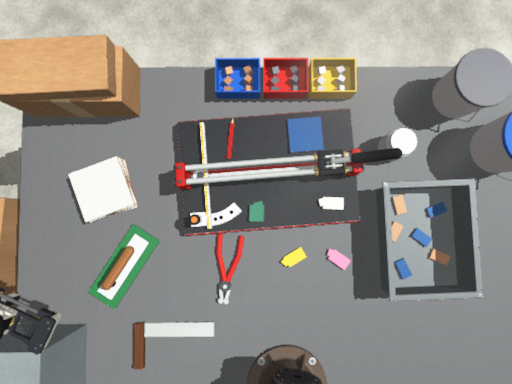

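View pics/s0.png

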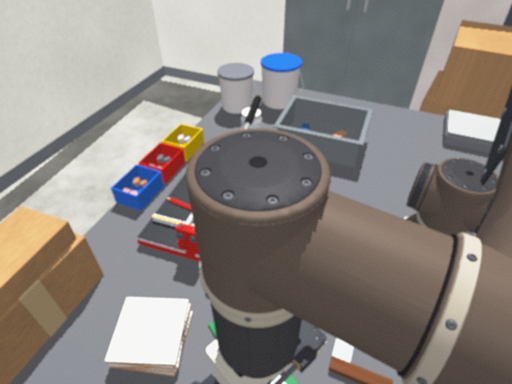

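The top view shows white pieces at (332,203), pink at (339,259) and yellow at (294,258). The white one is the only one on the bed with white glaze, so it fits. Green is at (257,212), the knob with its orange dot is at about (194,220), and the tub is at (432,240). The side view is blocked by the arm. I'll confirm in one crop and measure outlines.

```bash
python3 - <<'E'
from h import *
np.set_printoptions(precision=4,suppress=True)
T=ctrl.snapshot("top");c=T["color"]
cv2.imwrite("pics/crop.png",cv2.resize(c[185:275,180:360],None,fx=4.4,fy=4.4,interpolation=cv2.INTER_CUBIC)[...,::-1])
hsv=cv2.cvtColor(c,cv2.COLOR_RGB2HSV).astype(int)
H,Sa,V=hsv[...,0],hsv[...,1],hsv[...,2]
def blob(m,box):
    k=np.zeros_like(m);x0,y0,x1,y1=box;k[y0:y1,x0:x1]=m[y0:y1,x0:x1]
    return k
def ana(n,m,z):
    r,q=np.nonzero(m)
    P=np.array([atz(T,(a,b),z)[:2] for a,b in zip(q,r)])
    rect=cv2.minAreaRect((P*1000).astype(np.float32))
    e=np.linalg.eigh(np.cov(P.T))[1][:,1]
    print(n,len(q),"px",q.mean(),r.mean(),"mean",P.mean(0),"rect",rect,"axis",np.degrees(np.arctan2(e[1],e[0])))
ana("white",blob((V>170)&(Sa<50),(312,192,352,216)),.048)
ana("green",blob((H>45)&(H<95)&(Sa>80),(240,198,275,228)),.048)
ana("orange",blob((H>3)&(H<22)&(Sa>150)&(V>150),(183,210,206,230)),.103)
for n in("offcut_white","offcut_green","plunger"):
    for r in ctrl.silhouettes(T,n)[:4]: print(n,r["p"],r["centre"],r["mask"].sum())
E
```

```text
white 291 px 331.88659793814435 202.65635738831614 mean [ 0.5323 -0.1338] rect ((531.2811279296875, -131.25892639160156), (69.59467315673828, 34.69717788696289), 89.83740234375) axis 85.54755371042462
green 283 px 256.20494699646645 211.80918727915196 mean [0.5065 0.085 ] rect ((508.822509765625, 85.6355972290039), (40.40235900878906, 57.63567352294922), 89.8396224975586) axis 170.72732081886213
orange 38 px 193.8421052631579 219.21052631578948 mean [0.4862 0.255 ] rect ((486.1024475097656, 255.23927307128906), (15.542329788208008, 17.313573837280273), 45.09977340698242) axis 118.0028304599328
offcut_white 0.83 [291.1, 256.5] 266
offcut_white 0.74 [329.3, 201.6] 275
offcut_white 0.58 [339.2, 259.4] 275
offcut_white 0.43 [254.5, 210.6] 273
offcut_green 0.74 [255.5, 209.8] 260
```

View pics/crop.png

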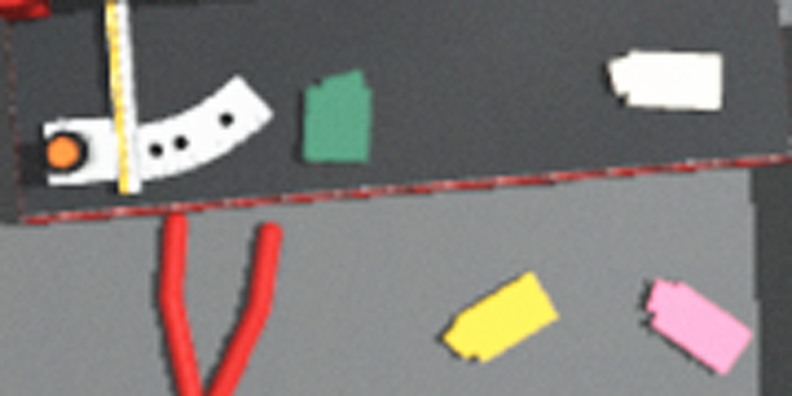

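The crop confirms it: the white piece on the bed at full-image (333,203) has its broken end toward +y, and the green one at (256.5,212.5) has its broken end toward +x. Pink and yellow lie on the table and are not meant. A grip across the white piece would put the gripper body into the 140 mm high carriage. I'll grip white lengthwise instead (74 < 88 mm) and start with green.

```bash
cat >> h.py <<'E'
def go(p,yaw=None,o=None):
    o=o or ctrl.get_obs(); y0=o["orientation"][2]; a=np.radians(y0)
    d=np.array(p)-o["tool_pos"]; R=np.array([[np.cos(a),np.sin(a)],[np.sin(a),-np.cos(a)]])
    l=R.T@d[:2]; t=0 if yaw is None else -((yaw-y0+180)%360-180)
    print("delta",np.round([l[0]/.2,l[1]/.2,-d[2]/.2,t/360],4),"pos",o["tool_pos"],"yaw",y0,"clk",o["clock"])
E
python3 - <<'E'
from h import *
np.set_printoptions(precision=4,suppress=True)
T=ctrl.snapshot("top")
for n,p,z in(("white",(333.6,203.2),.048),("whitefull",(180+665.5/4.4,185+80/4.4),.048),("green",(256.6,212.7),.048),("knob",(194.3,219.7),.103),("tub",(433,240),.11)):
    print(n,atz(T,p,z))
for p in((388,185),(477,180),(393,300),(480,296)): print(atz(T,p,.11))
go((.508,.084,.12),0)
E
```

```text
white [ 0.5307 -0.1387  0.048 ]
whitefull [ 0.5307 -0.1319  0.048 ]
green [0.5039 0.0839 0.048 ]
knob [0.4849 0.2537 0.103 ]
tub [ 0.4279 -0.3967  0.11  ]
[ 0.5782 -0.2771  0.11  ]
[ 0.5914 -0.5221  0.11  ]
[ 0.2673 -0.2842  0.11  ]
[ 0.277  -0.5199  0.11  ]
delta [ 2.1338  1.9348  0.5328 -0.0684] pos [0.2813 0.6136 0.2266] yaw -24.624688590047683 clk 1.45
```

>>> {"name": "carry_out", "arguments": {
  "deltas": [
    [[1,0.9,0,-0.068,1],[1,0.9,0,-0.068,1],[1,0.9,0,-0.068,1],[1,0.9,0,-0.068,1],[1,0.9,0,-0.068,1]]
  ]
}}

```text
clock: 1.95
tool_pos: [0.3809, 0.3823, 0.2268]
orientation: [-180.0, -0.0, -0.1]
force: [1.0, -0.3, 0.5]
opening: 0.0873
gripper_force: 0.0
```

```bash
python3 -c "
from h import *
go((.506,.084,.12),0)"
```

```text
delta [ 6.2810e-01  1.4904e+00  5.3410e-01 -3.0000e-04] pos [0.38090912 0.38229951 0.22681176] yaw -0.10077697434588764 clk 1.95
```

>>> {"name": "carry_out", "arguments": {
  "deltas": [
    [[0.42,1,0.1,0,1],[0.42,1,0.1,0,1],[0.42,1,0.1,0,1],[0.42,1,0.1,0,1],[0.42,1,0.1,0,1]]
  ]
}}

```text
clock: 2.45
tool_pos: [0.4644, 0.1804, 0.2064]
orientation: [180.0, 0.0, -0.3]
force: [0.8, 0.3, -0.3]
opening: 0.0875
gripper_force: 0.0
```

```bash
python3 -c "
from h import *
go((.505,.084,.08),0)"
```

```text
delta [ 0.2054  0.4811  0.6322 -0.0008] pos [0.46440691 0.18041661 0.20643093] yaw -0.2850007245524499 clk 2.45
```

>>> {"name": "carry_out", "arguments": {
  "deltas": [
    [[0.205,0.48,0.4,0,1],[0.205,0.48,0.4,0,1],[0.205,0.48,0.63,0,1],[0.205,0.48,0.63,0,1],[0.205,0.48,0.63,0,1]]
  ]
}}

```text
clock: 2.95
tool_pos: [0.5031, 0.0857, 0.0778]
orientation: [179.8, 0.3, -0.3]
force: [-0.5, 0.8, -0.0]
opening: 0.0874
gripper_force: 0.0
```

```bash
python3 - <<'E'
from h import *
T=ctrl.snapshot("top")
cv2.imwrite("pics/c2.png",cv2.resize(T["color"][150:280,200:360],None,fx=4,fy=4,interpolation=cv2.INTER_CUBIC)[...,::-1])
go((.505,.084,.041),0)
E
```

```text
delta [ 0.0033  0.0151  0.1942 -0.0006] pos [0.50434689 0.08702101 0.07984344] yaw -0.20413157265380588 clk 3.0
```

View pics/c2.png

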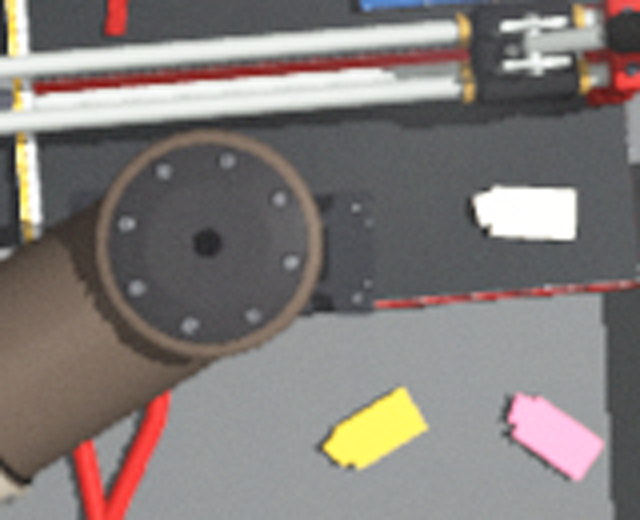

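The wrist hides green, and the body's long side does run along the closing line. White is unchanged at (332,203). Descending to grip green.

>>> {"name": "carry_out", "arguments": {
  "deltas": [
    [[0.003,0.01,0.1,0,1],[0.003,0.01,0.195,0,1],[0.003,0.01,0.195,0,1],[0.003,0.01,0.195,0,-1],[0.003,0.01,0.195,0,-1]]
  ]
}}

```text
clock: 3.5
tool_pos: [0.5064, 0.0868, 0.0433]
orientation: [-179.9, -0.1, -0.1]
force: [0.4, -0.2, 0.2]
opening: 0.0768
gripper_force: 0.0
```

>>> {"name": "carry_out", "arguments": {
  "deltas": [
    [[0,0,0,0,-1],[0,0,0,0,-1],[0,0,0,0,-1],[0,0,0,0,-1],[0,0,0,0,-1]]
  ]
}}

```text
clock: 4.0
tool_pos: [0.5054, 0.0858, 0.0417]
orientation: [180.0, -0.0, -0.1]
force: [-1.2, -0.6, 0.7]
opening: 0.0414
gripper_force: 29.7
```

Gripped at 41.4 mm, as it must be. Lift and carry to the tub.

>>> {"name": "carry_out", "arguments": {
  "deltas": [
    [[0,0,-0.25,0,-1],[0,0,-0.5,0,-1],[-0.1,0.25,-0.75,0,-1],[-0.2,0.5,-0.75,0,-1],[-0.2,0.75,-0.75,0,-1]]
  ]
}}

```text
clock: 4.5
tool_pos: [0.4669, -0.0435, 0.1921]
orientation: [-179.9, -0.2, -0.0]
force: [1.4, -0.5, -1.0]
opening: 0.0412
gripper_force: 29.7
```

>>> {"name": "carry_out", "arguments": {
  "deltas": [
    [[-0.15,1,0,0,-1],[-0.15,1,0,0,-1],[-0.15,1,0,0,-1],[-0.15,1,0,0,-1],[-0.15,1,0,0,-1]]
  ]
}}

```text
clock: 5.0
tool_pos: [0.4352, -0.2473, 0.1896]
orientation: [180.0, 0.1, -0.5]
force: [0.4, 0.2, -1.8]
opening: 0.0416
gripper_force: 29.7
```

```bash
python3 -c "
from h import *
go((.44,-.36,.075),0)"
```

```text
delta [ 0.0284  0.5632  0.5731 -0.0013] pos [ 0.43523981 -0.24731395  0.18961373] yaw -0.467964597417363 clk 5.0
```

>>> {"name": "carry_out", "arguments": {
  "deltas": [
    [[-0.2,0.76,0,0,-1],[-0.2,0.76,0,0,-1],[-0.2,0.76,0,0,-1],[-0.2,0.76,0.3,0,-1],[-0.2,0.76,0.6,0,-1]]
  ]
}}

```text
clock: 5.5
tool_pos: [0.3969, -0.3965, 0.0901]
orientation: [179.9, -0.2, -0.3]
force: [0.5, -0.4, -2.5]
opening: 0.0416
gripper_force: 29.7
```

>>> {"name": "carry_out", "arguments": {
  "deltas": [
    [[0,0,0.05,0,-1],[0,0,0.05,0,-1],[0,0,0.05,0,0.4],[0,0,0.05,0,0.4],[0,0,0.05,0,0.4]]
  ]
}}

```text
clock: 6.0
tool_pos: [0.3982, -0.3947, 0.0826]
orientation: [179.9, -0.2, -0.1]
force: [-0.1, 1.3, 0.5]
opening: 0.0585
gripper_force: 0.0
```

```bash
python3 -c "
from h import *
go((.5307,-.132,.15),-3)"
```

```text
delta [ 0.6606 -1.3147 -0.3369  0.0081] pos [ 0.3981779  -0.39473057  0.08261069] yaw -0.08726006344803272 clk 6.0
```

>>> {"name": "carry_out", "arguments": {
  "deltas": [
    [[0,0,-0.25,0,1],[0,0,-0.5,0,1],[0.2,-0.2,-0.6,0.008,1],[0.4,-0.5,-0.6,0.008,1],[0.5,-0.75,-0.6,0.008,1]]
  ]
}}

```text
clock: 6.5
tool_pos: [0.4833, -0.2748, 0.2025]
orientation: [180.0, -0.3, -3.1]
force: [0.8, -0.1, -1.0]
opening: 0.0872
gripper_force: 0.0
```

```bash
python3 -c "
from h import *
go((.5307,-.132,.08),-3)"
```

```text
delta [ 1.979e-01 -7.259e-01  6.127e-01 -3.000e-04] pos [ 0.48334435 -0.2748249   0.20254081] yaw -3.093880413536264 clk 6.5
```

>>> {"name": "carry_out", "arguments": {
  "deltas": [
    [[0.2,-0.725,0,0,1],[0.2,-0.725,0.1,0,1],[0.2,-0.725,0.3,0,1],[0.2,-0.725,0.5,0,1],[0.2,-0.725,0.6,0,1]]
  ]
}}

```text
clock: 7.0
tool_pos: [0.5289, -0.1306, 0.0786]
orientation: [-180.0, -0.0, -2.9]
force: [0.0, 0.0, -0.7]
opening: 0.0877
gripper_force: 0.0
```

```bash
python3 -c "
from h import *
ctrl.snapshot('top')
T=ctrl.snapshot('top')
cv2.imwrite('pics/c3.png',cv2.resize(T['color'][140:300,280:490],None,fx=3.5,fy=3.5,interpolation=cv2.INTER_CUBIC)[...,::-1])
go((.5307,-.132,.042),-3)"
```

```text
delta [ 1.880e-02 -1.200e-03  1.772e-01  1.000e-04] pos [ 0.52693728 -0.13205538  0.07744636] yaw -2.9520560878453375 clk 7.1
```

View pics/c3.png

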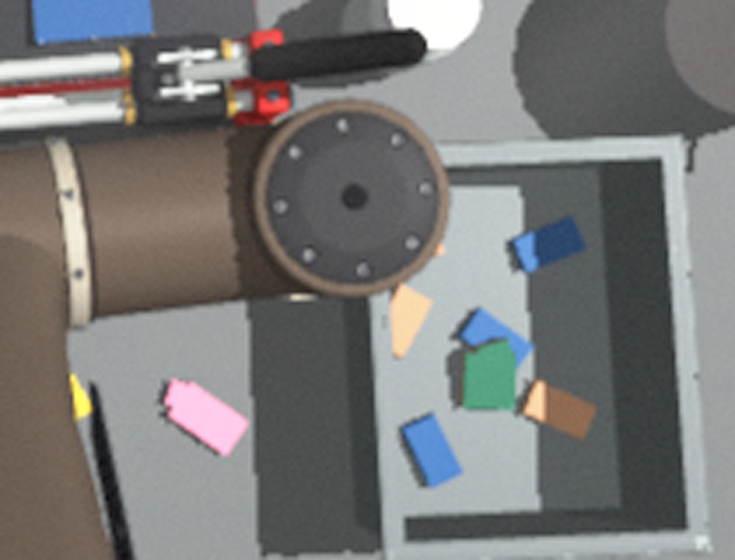

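Green lies in the tub at about (420,247). The arm hides the white piece. Descend and close.

>>> {"name": "carry_out", "arguments": {
  "deltas": [
    [[0.018,0,0.1,0,1],[0.018,0,0.18,0,1],[0.018,0,0.18,0,1],[0.018,0,0.18,0,1],[0.018,0,0.18,0,-1]]
  ]
}}

```text
clock: 7.6
tool_pos: [0.5338, -0.1334, 0.0459]
orientation: [-180.0, -0.2, -3.0]
force: [-0.4, 0.3, 1.0]
opening: 0.0837
gripper_force: 0.0
```

>>> {"name": "carry_out", "arguments": {
  "deltas": [
    [[0,0,0,0,-1],[0,0,0,0,-1],[0,0,0,0,-1],[0,0,0,0,-1],[0,0,0,0,-1]]
  ]
}}

```text
clock: 8.1
tool_pos: [0.5332, -0.1335, 0.045]
orientation: [180.0, -0.1, -3.0]
force: [-1.7, -1.7, 7.3]
opening: 0.0697
gripper_force: 30.0
```

>>> {"name": "carry_out", "arguments": {
  "deltas": [
    [[0,0,-0.05,0,-1],[0,0,-0.1,0,-1],[0,0,-0.2,0,-1],[0,0,-0.3,0,-1],[0,0,-0.3,0,-1]]
  ]
}}

```text
clock: 8.6
tool_pos: [0.5346, -0.1331, 0.1074]
orientation: [-180.0, -0.3, -3.0]
force: [-0.5, 0.8, 0.4]
opening: 0.07
gripper_force: 30.0
```

Still holding at 70 mm, so carry it over.

>>> {"name": "carry_out", "arguments": {
  "deltas": [
    [[0,0,-0.2,0,-1],[-0.05,0.1,-0.4,0,-1],[-0.2,0.35,-0.4,0,-1],[-0.35,0.6,-0.4,0,-1],[-0.38,0.85,-0.4,0,-1]]
  ]
}}

```text
clock: 9.1
tool_pos: [0.45, -0.284, 0.1848]
orientation: [-180.0, -0.1, -3.0]
force: [2.7, -0.3, -0.6]
opening: 0.0699
gripper_force: 30.0
```

```bash
python3 -c "
from h import *
go((.46,-.40,.075),0)"
```

```text
delta [ 0.0797  0.5766  0.5489 -0.0082] pos [ 0.45003424 -0.28400768  0.1847701 ] yaw -2.9539632067643646 clk 9.1
```

>>> {"name": "carry_out", "arguments": {
  "deltas": [
    [[0.08,0.58,0,-0.008,-1],[0.08,0.58,0,-0.008,-1],[0.08,0.58,0.2,-0.008,-1],[0.08,0.58,0.4,-0.008,-1],[0.08,0.58,0.55,-0.008,-1]]
  ]
}}

```text
clock: 9.6
tool_pos: [0.4603, -0.4006, 0.0712]
orientation: [-179.9, 0.1, -0.3]
force: [0.5, 0.2, 0.4]
opening: 0.0701
gripper_force: 30.0
```

>>> {"name": "carry_out", "arguments": {
  "deltas": [
    [[0,0,0.02,0,-1],[0,0,0.02,0,-1],[0,0,0.02,0,0.9],[0,0,0.02,0,0.9],[0,0,0.02,0,0.9]]
  ]
}}

```text
clock: 10.1
tool_pos: [0.4629, -0.4006, 0.0717]
orientation: [179.9, -0.2, -0.1]
force: [-0.9, -0.6, 0.2]
opening: 0.0825
gripper_force: 0.0
```

>>> {"name": "carry_out", "arguments": {
  "deltas": [
    [[0,0,-0.2,0,1],[0,0,-0.45,0,1],[0.1,-0.2,-0.6,0,1],[0.15,-0.4,-0.6,0,1],[0.15,-0.6,-0.6,0,1]]
  ]
}}

```text
clock: 10.6
tool_pos: [0.4941, -0.2793, 0.1923]
orientation: [179.9, -0.3, -0.2]
force: [0.5, 1.3, -0.9]
opening: 0.0873
gripper_force: 0.0
```

>>> {"name": "carry_out", "arguments": {
  "deltas": [
    [[0,-1,-0.1,0,1],[0,-1,-0.1,0,1],[0,-1,-0.1,0,1],[0,-1,-0.1,0,1],[0,-1,-0.1,0,1]]
  ]
}}

```text
clock: 11.1
tool_pos: [0.4935, -0.0757, 0.2121]
orientation: [-179.9, -0.2, 0.2]
force: [0.5, -1.2, 0.7]
opening: 0.0879
gripper_force: 0.0
```

```bash
python3 -c "
from h import *
T=ctrl.snapshot('top')
cv2.imwrite('pics/c4.png',cv2.resize(T['color'][150:310,180:490],None,fx=2.5,fy=2.5,interpolation=cv2.INTER_CUBIC)[...,::-1])
go((.485,.2535,.15),0)"
```

```text
delta [-3.7100e-02 -1.6551e+00  3.0810e-01  4.0000e-04] pos [ 0.4933333  -0.0774942   0.21161562] yaw 0.1578901843023228 clk 11.15
```

View pics/c4.png

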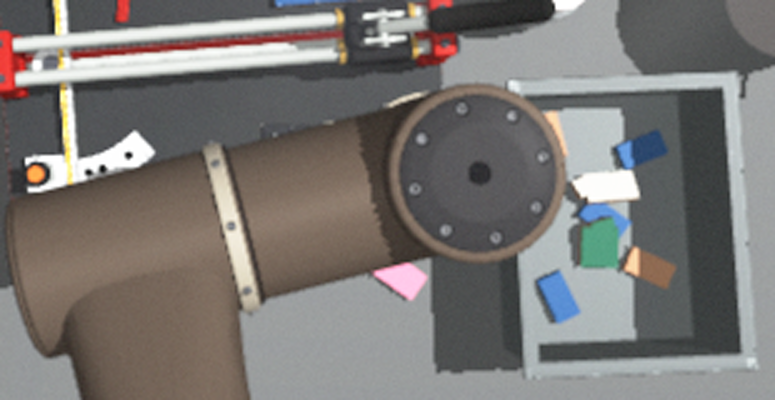

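White lies in the tub at about (422,224) with green at (420,247), both clear of the fingers. The knob's orange dot is unchanged at (194.4,219.2). On to the knob.

>>> {"name": "carry_out", "arguments": {
  "deltas": [
    [[-0.03,-1,0.1,0,1],[-0.03,-1,0.1,0,1],[-0.03,-1,0.1,0,1],[-0.03,-1,0.1,0,1],[-0.03,-1,0.1,0,1]]
  ]
}}

```text
clock: 11.65
tool_pos: [0.4875, 0.1232, 0.1898]
orientation: [-180.0, -0.0, 0.1]
force: [-0.3, -0.4, -0.7]
opening: 0.0877
gripper_force: 0.0
```

```bash
python3 -c "
from h import *
go((.486,.254,.125),0)"
```

```text
delta [-6.900e-03 -6.542e-01  3.242e-01  2.000e-04] pos [0.48750406 0.1231573  0.18983576] yaw 0.056131187519947466 clk 11.65
```

>>> {"name": "carry_out", "arguments": {
  "deltas": [
    [[-0.007,-0.654,0,0,1],[-0.007,-0.654,0.1,0,1],[-0.007,-0.654,0.2,0,1],[-0.007,-0.654,0.32,0,1],[-0.007,-0.654,0.32,0,1]]
  ]
}}

```text
clock: 12.15
tool_pos: [0.4848, 0.2487, 0.1229]
orientation: [179.8, 0.3, -0.2]
force: [0.5, -0.6, -0.5]
opening: 0.0877
gripper_force: 0.0
```

```bash
python3 -c "
from h import *
S=ctrl.snapshot('side')
p=proj(S,(.486,.254,.1));print(p)
save(S,'s1.png')
go((.486,.254,.076),0)"
```

```text
[238.00066175 236.44820256]
delta [ 0.0008 -0.0258  0.2448 -0.0005] pos [0.48581663 0.24883929 0.1249501 ] yaw -0.1810278515092606 clk 12.2
```

View pics/s1.png

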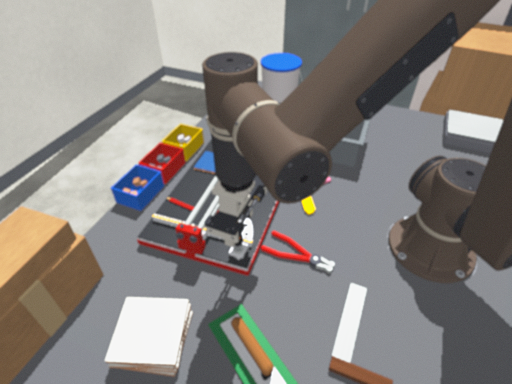

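The gripper stands over the near end of the fence, with the lug and knob at about (238,240), as projected. Descend and close.

>>> {"name": "carry_out", "arguments": {
  "deltas": [
    [[0,-0.02,0.1,0,1],[0,-0.02,0.2,0,1],[0,-0.02,0.24,0,1],[0,-0.02,0.24,0,1],[0,-0.02,0.24,0,-1]]
  ]
}}

```text
clock: 12.7
tool_pos: [0.4871, 0.2543, 0.0793]
orientation: [-179.9, -0.1, -0.2]
force: [0.5, 0.7, 0.0]
opening: 0.0834
gripper_force: 0.0
```

>>> {"name": "carry_out", "arguments": {
  "deltas": [
    [[0,0,0,0,-1],[0,0,0,0,-1],[0,0,0,0,-1],[0,0,0,0,-1],[0,0,0,0,-1]]
  ]
}}

```text
clock: 13.2
tool_pos: [0.4862, 0.2544, 0.078]
orientation: [-180.0, -0.0, -0.1]
force: [-0.3, -1.0, 0.0]
opening: 0.0454
gripper_force: 0.0
```

>>> {"name": "carry_out", "arguments": {
  "deltas": [
    [[0,0,0,0,-1],[0,0,0,0,-1],[0,0,0,0,-1],[0,0,0,0,-1],[0,0,0,0,-1]]
  ]
}}

```text
clock: 13.7
tool_pos: [0.4861, 0.2554, 0.0779]
orientation: [-179.9, -0.0, -0.1]
force: [-3.3, 4.7, -1.1]
opening: 0.029
gripper_force: 30.0
```

Gripped at about 30 mm, the knob's diameter. Pull straight up by about 15 mm.

>>> {"name": "carry_out", "arguments": {
  "deltas": [
    [[0,0,-0.015,0,-1],[0,0,-0.03,0,-1],[0,0,-0.045,0,-1],[0,0,-0.06,0,-1],[0,0,-0.07,0,-1]]
  ]
}}

```text
clock: 14.2
tool_pos: [0.4859, 0.2551, 0.0912]
orientation: [-180.0, 0.0, -0.1]
force: [-0.2, 4.5, -7.4]
opening: 0.0292
gripper_force: 30.0
```

>>> {"name": "carry_out", "arguments": {
  "deltas": [
    [[0,0,0,0,-1],[0,0,0,0,-1],[0,0,0,0,-1],[0,0,0,0,-1],[0,0,0,0,-1]]
  ]
}}

```text
clock: 14.7
tool_pos: [0.4859, 0.2548, 0.0912]
orientation: [-180.0, 0.0, -0.1]
force: [0.7, 5.5, -7.1]
opening: 0.0293
gripper_force: 30.0
```

>>> {"name": "carry_out", "arguments": {
  "deltas": [
    [[0,0,-0.005,0,-1],[0,0,-0.01,0,-1],[0,0,-0.01,0,-1],[0,0,-0.01,0,-1],[0,0,-0.01,0,-1]]
  ]
}}

```text
clock: 15.2
tool_pos: [0.4858, 0.2547, 0.093]
orientation: [-180.0, 0.0, -0.1]
force: [0.9, 5.7, -9.1]
opening: 0.0293
gripper_force: 30.0
```

>>> {"name": "carry_out", "arguments": {
  "deltas": [
    [[0,0,0,0,-1],[0,0,0,0,-1],[0,0,0,0,-1],[0,0,0,0,-1],[0,0,0,0,-1]]
  ]
}}

```text
clock: 15.7
tool_pos: [0.4858, 0.2548, 0.093]
orientation: [-180.0, 0.0, -0.1]
force: [1.0, 4.8, -10.5]
opening: 0.0293
gripper_force: 30.0
```

The rise is 15.1 mm and the force has gone past the 8 N of the spring, so it is on its stop and holding steady. Handing in.

```bash
python3 -c "
from h import *
o=ctrl.get_obs();print(o['tool_pos'],o['force'],o['opening'])
print(ctrl.close_job())"
```

```text
[0.48584439 0.25479591 0.09304577] [  1.02565035   4.7971355  -10.50327686] 0.0293250004653049
the job is handed in; nothing more can be done
None
```

Both offcuts are in the grey tub, and I handed the job in with the gripper still holding the plunger knob pulled up onto its stop (about 15 mm, steady); the hand-in gave no verdict.

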